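# Load, lock and scan the reagent bay

### The job

Move the spent grey packs from the station's bay into the yellow tray, standing side by side on its floor, and stand every amber reagent pack waiting on the bench in the bay, one to a lane and fully down, then squeeze the red button in the lever's grip and, with it pressed, swing the lever fully down so that it latches, and let go. After that take the hand scanner from its rest, hold it level and still with its window straight over the station's bar-code label, about 10 cm above it, for two seconds, and lay it back in its rest as it was. Leave everything else on the bench where it is.

Things in the scene. Friction and masses are not known exactly. Their poses are not given: they have to be found in the camera images.
- station: white fixed station; origin on the bench under its bay's middle, x away from the robot, y left. Bay: open tray, floor 6 mm up, walls 26 mm high, four lanes centred at y = -84, -28, 28, 84 (53 clear), 96 long in x. Label pod (50 high) at the -y end, lever at +y. A steel bar behind the bay (110 high), geared to the lever, folds over the far half of the packs 61 mm up; a raised pack blocks it
- lever_hinge (a point): the lever's pivot, 90 mm above the bench, at x = 65, y = 175 mm in the station; the pivot axis is the station's y
- lever_grip (a point): centre of the lever's dark grip, 170 mm from the pivot, moving with it. The lever points to the station's -x, 0.95 rad above level at the start, level when down. Grip: 80 mm long, 24 wide (station y), 22 deep. A red button paddle 52 x 16 mm, centred on its +y side, stands 7 mm proud: squeezing the grip across its width (y) presses it; keep it in along the arc. Tip 262 mm up at the start
- lever (a joint): swing of the lever in rad: 0 = up (start), 0.95 = fully down (level). Latched at both ends while the button is out; between them it moves freely with light friction (about 2 to 3 N at the grip) and stays where it is left
- release (a joint): travel of the red button in m: 0 = out, 0.006 = fully in. A spring of 3 N rising to 6 N pushes it out; past about 0.004 the latch is free
- label (a point): centre of the white bar-code label, 42 x 52 mm, lying flat and facing up on the station's right-hand pod, 51 mm above the bench
- pack0_mid (a point): middle of a reagent pack, half-way up (42 mm above its underside); None if there is no such pack today. Amber box 80 mm long (its x), 42 wide, 50 high, with a white upright grip fin on top, 44 long (x), 14 thick (y), 34 high, centred, so 84 mm high in all; 100 to 200 g; alike and the same either way round
- pack1_mid (a point): middle of a reagent pack, half-way up (42 mm above its underside); None if there is no such pack today. Amber box 80 mm long (its x), 42 wide, 50 high, with a white upright grip fin on top, 44 long (x), 14 thick (y), 34 high, centred, so 84 mm high in all; 100 to 200 g; alike and the same either way round
- pack2_mid (a point): middle of a reagent pack, half-way up (42 mm above its underside); None if there is no such pack today. Amber box 80 mm long (its x), 42 wide, 50 high, with a white upright grip fin on top, 44 long (x), 14 thick (y), 34 high, centred, so 84 mm high in all; 100 to 200 g; alike and the same either way round
- pack3_mid (a point): middle of a reagent pack, half-way up (42 mm above its underside); None if there is no such pack today. Amber box 80 mm long (its x), 42 wide, 50 high, with a white upright grip fin on top, 44 long (x), 14 thick (y), 34 high, centred, so 84 mm high in all; 100 to 200 g; alike and the same either way round
- spent0_mid (a point): middle of a spent pack (42 mm above its underside), standing in a lane of the bay at the start; None if there is none. Same shape, size and weight as the amber packs, but with a grey body and a dark fin
- spent1_mid (a point): middle of a spent pack (42 mm above its underside), standing in a lane of the bay at the start; None if there is none. Same shape, size and weight as the amber packs, but with a grey body and a dark fin
- spent2_mid (a point): middle of a spent pack (42 mm above its underside), standing in a lane of the bay at the start; None if there is none. Same shape, size and weight as the amber packs, but with a grey body and a dark fin
- tray: fixed yellow open tray for spent packs, outside 112 (x) x 138 (y) x 35 mm high, walls and floor 4 mm; origin on the bench under its centre. Two packs fit side by side in y with their length along x
- scanner_grip (a point): grip point of the hand scanner, at half height of its dark handle. Handle 150 mm long along its x, 30 wide, 28 high (from 95 mm behind this point to 55 mm ahead of it); at the +x end a teal head 55 x 56 x 64 mm reaching 45 mm below this point. 180 g, balanced about 20 mm ahead of this point
- scanner_window (a point): centre of the scanner's dark red window in the underside of its head, 82.5 mm ahead (+x) of and 45 mm below the grip point; it reads straight down, along the scanner's -z
- rest: grey fixed scanner rest; origin on the bench under its centre. Base 160 x 74 x 10 mm; two open-topped forks 12 mm thick at x = -60 and +56, 37 wide inside, 91 high. The handle lies in them on a floor 75 mm up, scanner pointing along the rest's +x: the grip point is then at x = 15, y = 0, z = 89 mm in the rest
- scanner: the whole scanner; origin under its handle, 15 mm behind and 14 mm below the grip point
- tube_rack: bystander, leave alone: white block rack 75 x 160 x 55 with orange-capped tubes (97 high in all); origin at the centre of its underside
- wash_bottle: bystander, leave alone: clear bottle with blue cap, 64 diameter, 150 high; origin at the centre of its underside
- carton: bystander, leave alone: pale blue box 80 x 160 x 75; origin at the centre of its underside
- dishes: bystander, leave alone: clear stack of round dishes, 90 diameter, 45 high; origin at the centre of its underside
- marker: bystander, leave alone: blue marker pen lying down, 130 x 14 x 14; origin at the centre of its underside
- cup: bystander, leave alone: white cup, 72 diameter, 90 high; origin at the centre of its underside
Not all that is in view belongs to the job. What is shaped like the part that bears pack0_mid but green is not meant.

How it is judged:
On the way, in this order (a step that is already met when the one before it is completed fails the run):
1. the spent packs stand in the tray and all amber packs fully down in the bay, let go, with the lever still up (x of pack0_mid in the frame of station between -0.014 and 0.014 m and y of pack0_mid in the frame of station between -0.115 and 0.115 m and z of each of pack0_mid, pack1_mid, pack2_mid, pack3_mid in the frame of station below 0.055 m and angle between each of pack0_mid, pack1_mid, pack2_mid, pack3_mid's own z axis and vertical below 0.12 rad and x of pack1_mid in the frame of station between -0.014 and 0.014 m and y of pack1_mid in the frame of station between -0.115 and 0.115 m and x of pack2_mid in the frame of station between -0.014 and 0.014 m and y of pack2_mid in the frame of station between -0.115 and 0.115 m and x of pack3_mid in the frame of station between -0.014 and 0.014 m and y of pack3_mid in the frame of station between -0.115 and 0.115 m and x of spent0_mid in the frame of tray between -0.056 and 0.056 m and y of spent0_mid in the frame of tray between -0.069 and 0.069 m and z of each of spent0_mid, spent1_mid, spent2_mid in the frame of tray below 0.062 m and angle between each of spent0_mid, spent1_mid, spent2_mid's own z axis and vertical below 0.35 rad and x of spent1_mid in the frame of tray between -0.056 and 0.056 m and y of spent1_mid in the frame of tray between -0.069 and 0.069 m and x of spent2_mid in the frame of tray between -0.056 and 0.056 m and y of spent2_mid in the frame of tray between -0.069 and 0.069 m and value of joint lever below 0.1 rad and contact force between the fingers and pack0 below 0.1 N and contact force between the fingers and pack1 below 0.1 N and contact force between the fingers and pack2 below 0.1 N and contact force between the fingers and pack3 below 0.1 N and contact force between the fingers and spent0 below 0.1 N and contact force between the fingers and spent1 below 0.1 N and contact force between the fingers and spent2 below 0.1 N), for 0.2 s.
2. the lever is on its way down with the button pressed (value of joint release above 0.0035 m and value of joint lever between 0.3 and 0.75 rad).
3. the lever is fully down and latched, its button out again (value of joint lever above 0.9 rad and value of joint release below 0.002 m), for 0.2 s.
4. the scanner is held still and level with its window over the label for 1.2 s (x of label in the frame of scanner_window between -0.02 and 0.02 m and y of label in the frame of scanner_window between -0.02 and 0.02 m and z of label in the frame of scanner_window between -0.16 and -0.04 m and angle between scanner_window's own z axis and vertical below 0.25 rad and linear speed of scanner below 0.03 m/s), for 1.2 s.
At the end, for the whole second after the job is handed in: spent packs upright on the tray floor, amber packs in the bay (14 mm lengthwise, raised under 7 mm, tilted under 0.12 rad), lever past 0.90 rad with button out, scanner still in its rest facing its +x (15 mm along, 10 mm across, 6 mm high, 0.15 rad), bystanders within 40 mm (all of step 3 and x of pack0_mid in the frame of station between -0.014 and 0.014 m and y of pack0_mid in the frame of station between -0.115 and 0.115 m and z of each of pack0_mid, pack1_mid, pack2_mid, pack3_mid in the frame of station below 0.055 m and angle between each of pack0_mid, pack1_mid, pack2_mid, pack3_mid, scanner_grip's own z axis and vertical below 0.12 rad and x of pack1_mid in the frame of station between -0.014 and 0.014 m and y of pack1_mid in the frame of station between -0.115 and 0.115 m and x of pack2_mid in the frame of station between -0.014 and 0.014 m and y of pack2_mid in the frame of station between -0.115 and 0.115 m and x of pack3_mid in the frame of station between -0.014 and 0.014 m and y of pack3_mid in the frame of station between -0.115 and 0.115 m and x of spent0_mid in the frame of tray between -0.056 and 0.056 m and y of spent0_mid in the frame of tray between -0.069 and 0.069 m and z of each of spent0_mid, spent1_mid, spent2_mid in the frame of tray below 0.062 m and angle between each of spent0_mid, spent1_mid, spent2_mid's own z axis and vertical below 0.35 rad and x of spent1_mid in the frame of tray between -0.056 and 0.056 m and y of spent1_mid in the frame of tray between -0.069 and 0.069 m and x of spent2_mid in the frame of tray between -0.056 and 0.056 m and y of spent2_mid in the frame of tray between -0.069 and 0.069 m and x of scanner_grip in the frame of rest between 0 and 0.03 m and y of scanner_grip in the frame of rest between -0.01 and 0.01 m and z of scanner_grip in the frame of rest between 0.083 and 0.095 m and angle between the x axis of scanner_grip and the x axis of rest, either way round below 0.15 rad and x of scanner_window in the frame of rest above 0 m and linear speed of scanner below 0.02 m/s and distance of each of tube_rack, wash_bottle, carton, dishes, marker, cup from where it was at the start of the episode below 0.04 m); the robot touches nothing.
It fails at once if a bystander is pushed more than 60 mm or knocked over (distance of any of tube_rack, wash_bottle, carton, dishes, marker, cup from where it was at the start of the episode above 0.06 m or angle between any of tube_rack, wash_bottle, carton, dishes, marker, cup's own z axis and vertical above 0.8 rad).
Of pack0, pack1, pack2, pack3 only 2 to 4 are there at a start; the rules pass over those that are not, and their reading is None.
Of spent0, spent1, spent2 only 1 to 2 are there at a start; the rules pass over those that are not, and their reading is None.
At some moment in a run one of pack0, pack1, pack2, pack3 may be knocked a few centimetres aside while the robot is not near it.
It also fails if it takes over 210 s, if anything falls off the work surface, if the arm or the gripper's body presses on something with over 40 N, if the wrist force passes 120 N, or if a joint passes its speed limit or range.

### The arm

A 7-joint arm with a two-finger parallel gripper is mounted at the origin on the work surface. World frame = base frame: x ahead of the robot, y to its left, z up, the work surface at z = 0. Lengths are in m, angles in rad, forces in N, time in s.
With the tool pointing down it reaches from about 0.425 to 0.875 m from the base axis. Payload 9.9 kg.
Tool frame: the origin (TCP) lies on the centre line of the jaws, within the pads' length; the fingertips stand tip_extent ahead of it and the grasp point (between the pads) lies 6 mm ahead of it (tip_extent is the distance from the TCP to the fingertips, in m); z points along the fingers, y is the direction in which the jaws open and shut (so a half turn about z gives the same grasp; the last joint's range is limited). The gripper opens to 85 mm and grips with 20 to 120 N. Pads are 22 mm wide; open, the fingers measure 114 mm over their backs; the gripper's body (76 mm by 85 mm) begins 54 mm behind the grasp point. The pads swing forward as they close: fully open they stand 13 mm farther back than shut.
Start: joints at [-1.294, 0.576, 0.025, 1.437, -0.015, 1.129, -0.057], TCP at [0.238, 0.632, 0.256] pointing down, gripper open.
Joint ranges: [-2.76, 2.76], [-0.34, 2.15], [-1.52, 1.57], [0.19, 2.46], [-1.09, 4.23], [0.17, 1.99], [-2.82, 2.82]. Speed limits (rad/s): [2.22, 2.22, 3.01, 3.01, 3.14, 3.14, 3.14].

### API

Orientations are given as [roll, pitch, yaw] about the fixed x, y, z axes, in that order (R = Rz(yaw) Ry(pitch) Rx(roll)).
In Python, from cell import * gives the robot as it stands.
- The arm moves only by the shell command python3 -m crank 'ROWS' [OPENING] [FORCE]. ROWS is JSON, a list of rows, each a list of 4 numbers: the shift along the world's x, y, z in m, then the turn about the world's z in degrees. In form: [[x, y, z, yaw], ...]. A call has 1 to 12 rows; each row shifts and turns the commanded pose from where the row before left it; what a row does not reach is not made up. A row lasts 1/8 s, in which the tool goes at most 62.5 mm and 10.7 degrees, less where a joint would pass 70% of its speed; a pose out of reach is approached as far as the arm can. A call is refused whole if a number of a shift passes 0.0625 or a number of a turn 10.7, either way. A call with a gripper value outside its range is refused whole. OPENING is the opening, from 0 (shut) to 1 (fully open), set as the call begins (- or left out, the last holds). The fingers move at their own pace and stop on an object; FORCE is the grip in N (left out, the last holds). Time passes only in rows, so rows that do not move let the fingers close. It gives the time, the measured TCP pose, the force and the opening at its end, in the units of the state.
- state(): the state, without advancing time (a new reading comes with each control period).
- snapshot(name): name is "scene" or "top"; returns a dict with "color" (384x512x3 uint8, blue, green, red), "fx", "fy", "cx", "cy" (pixels), "D" ([k1, k2, p1, p2, k3] as OpenCV has them; the pictures are not rectified), "position" and "orientation" of the camera in the world. Camera axes: x right, y down, z forward; pixel columns grow to the right and rows downward; lengths in m; the calibration is good to about 2 mm. A picture is of the moment at which its call begins. There is no depth.
- hand_in(): hands the job in, once; it reports no verdict.
The state is a dict: "t": time; "joint_pos": joint angles; "dq": joint speeds; "tau": joint torques, N m; "tool_pos": TCP position; "eef_rot": TCP orientation; "force": force on the tool from outside, world axes, zero at the start; "wrist_torque": the same for the moment, N m; "width": finger opening in m.
Only numpy, scipy, OpenCV 4.12 (cv2) and the standard library are available. Lean on these libraries where they do the work, as an engineer would, in place of code of your own. Each camera call takes 0.05 s, during which the arm holds its last target.

## Working session

There is one attempt and no reset: what is moved stays moved. The work goes in short steps, Python scripts to look and compute and a shell command to move; the robot and the scene stay as the last step left them, time stands still between calls to the robot, and variables do not carry over. Pictures are saved under pics/ and viewed, and the job is handed in when it is done.

```bash
ls; mkdir -p pics; python3 - <<'E'
from cell import *
import cv2
print(state())
for n in("scene","top"):
    s=snapshot(n); cv2.imwrite(f"pics/{n}0.png",s["color"]); print(n,{k:v for k,v in s.items() if k!="color"})
E
```

```text
pics
{'t': 0.0, 'joint_pos': array([-1.2938054 ,  0.57652921,  0.02484816,  1.43794925, -0.01502725,
        1.12898086, -0.05653074]), 'dq': array([-0.00132717,  0.00050959,  0.00070147,  0.00191432,  0.00151476,
       -0.00159352, -0.00092569]), 'tau': array([ 3.37136407e-04, -7.65735412e+01,  2.25093171e+00, -2.85963571e+01,
        1.54605077e-02,  1.27268155e-02, -1.08445408e-05]), 'tool_pos': array([0.23812219, 0.63114714, 0.2554301 ]), 'eef_rot': array([-3.13991169e+00,  6.58967818e-05,  2.78078949e+00]), 'force': array([0.33323868, 0.66143689, 0.6769024 ]), 'wrist_torque': array([-0.00873361,  0.05568684, -0.0229048 ]), 'width': 0.08535455714455424}
scene {'fx': 378.6756738559635, 'fy': 378.6756738559635, 'cx': 253.9766398143575, 'cy': 199.44815164536618, 'D': array([-0.05674351,  0.        ,  0.        ,  0.        ,  0.        ]), 'position': array([ 0.94545258, -0.55099221,  0.91894612]), 'orientation': array([-2.41677849,  0.01408273,  0.61832963])}
top {'fx': 358.2227739911298, 'fy': 358.2227739911298, 'cx': 252.37542543563725, 'cy': 191.02672011228663, 'D': array([0.01519372, 0.        , 0.        , 0.        , 0.        ]), 'position': array([0.43618754, 0.03108487, 1.1888827 ]), 'orientation': array([-3.06054739, -0.00878483, -1.54656829])}
```

View pics/scene0.png

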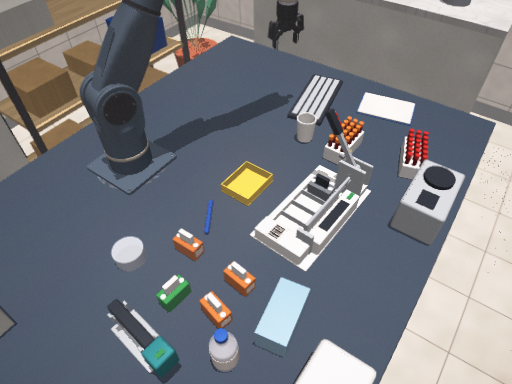

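View pics/top0.png

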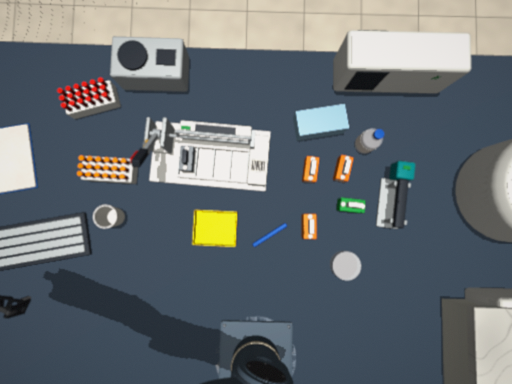

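```bash
cat > h.py <<'E'
from cell import *
import cv2, numpy as np
from scipy.spatial.transform import Rotation as Ro
def ray(s,uv):
    K=np.array([[s["fx"],0,s["cx"]],[0,s["fy"],s["cy"]],[0,0,1]])
    p=cv2.undistortPoints(np.array([[uv]],float),K,s["D"])[0,0]
    d=Ro.from_euler("xyz",s["orientation"]).as_matrix()@np.array([p[0],p[1],1])
    return s["position"],d
def onz(s,uv,z):
    o,d=ray(s,uv); return o+d*(z-o[2])/d[2]
def two(s1,u1,s2,u2):
    o1,d1=ray(s1,u1);o2,d2=ray(s2,u2)
    A=np.stack([d1,-d2],1);t=np.linalg.lstsq(A,o2-o1,rcond=None)[0]
    a=o1+t[0]*d1;b=o2+t[1]*d2
    return (a+b)/2,np.linalg.norm(a-b)
def proj(s,P):
    K=np.array([[s["fx"],0,s["cx"]],[0,s["fy"],s["cy"]],[0,0,1]])
    R=Ro.from_euler("xyz",s["orientation"]).as_matrix()
    q=R.T@(np.array(P)-s["position"])
    return cv2.projectPoints(q.reshape(1,1,3),np.zeros(3),np.zeros(3),K,s["D"])[0].ravel()
def crop(s,x0,y0,x1,y1,k,name):
    cv2.imwrite(name,cv2.resize(s["color"][y0:y1,x0:x1],None,fx=k,fy=k,interpolation=cv2.INTER_CUBIC))
E
python3 - <<'E'
from h import *
s=snapshot("top");c=snapshot("scene")
crop(s,140,110,280,200,5.5,"pics/t1.png")
crop(c,240,90,390,270,3.3,"pics/c1.png")
crop(s,290,120,420,240,4.5,"pics/t2.png")
E
```

```text
(no output)
```

View pics/t1.png

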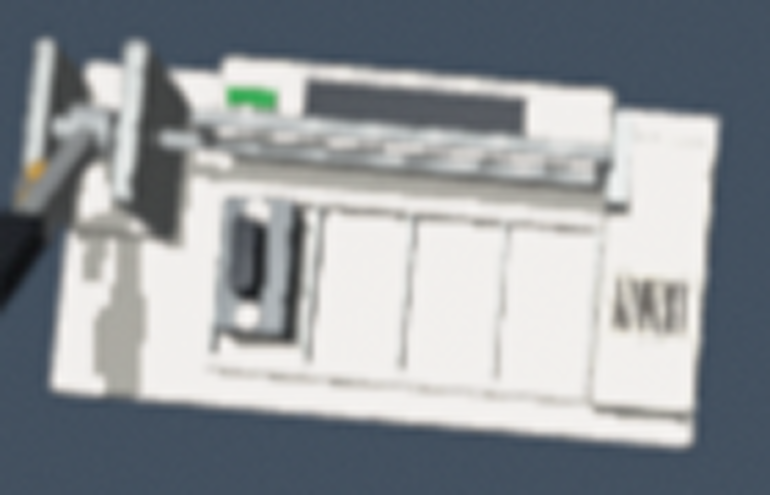

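View pics/c1.png

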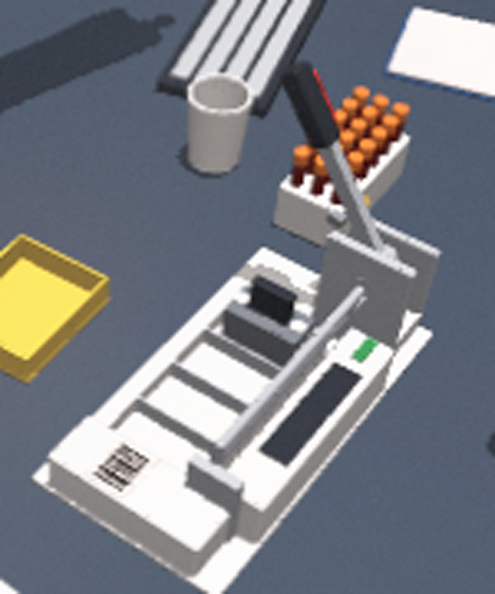

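View pics/t2.png

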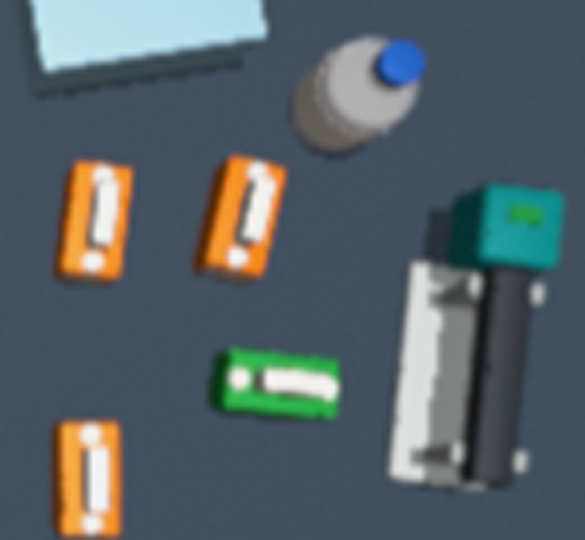

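```bash
python3 - <<'E'
from h import *
s=snapshot("top");c=snapshot("scene")
f=lambda x,y:(x/5.5+140-.4,y/5.5+110-.4)
for n,(p,z) in {"d+far":((318,208),.026),"d+near":((308,362),.026),"d0far":((413,215),.026),"d0near":((403,370),.026),"d-far":((508,225),.026),"d-near":((498,380),.026),
 "baseNL":((52,392),.004),"baseNR":((690,443),.004),"baseFR":((718,118),.004),"label":((650,305),.051),"plateTopIn":((135,45),.12),"podNL":((592,405),.05),"podNR":((690,412),.05)}.items():
    print(n,onz(s,f(*p),z).round(4))
g=lambda x,y:(x/3.3+240-.4,y/3.3+90-.4)
print("label2",onz(c,g(122,468),.051), two(s,f(650,305),c,g(122,468)))
# amber packs / green / spent
for s_,nm in((s,"top"),(c,"scene")):
    hsv=cv2.cvtColor(s_["color"],cv2.COLOR_BGR2HSV)
    for col,lo,hi in(("amber",(5,150,120),(20,255,255)),("green",(50,150,80),(75,255,255)),("yellow",(24,150,100),(34,255,255)),("teal",(80,120,60),(96,255,255))):
        m=cv2.inRange(hsv,lo,hi)
        m=cv2.morphologyEx(m,cv2.MORPH_CLOSE,np.ones((5,5)))
        cs,_=cv2.findContours(m,cv2.RETR_EXTERNAL,cv2.CHAIN_APPROX_NONE)
        for q in cs:
            if cv2.contourArea(q)>120:
                r=cv2.minAreaRect(q); z={"amber":.05,"green":.05,"yellow":.035,"teal":.12}[col]
                b=cv2.boxPoints(r); print(nm,col,np.round(r[0],1),np.round(r[1],1),round(r[2],1),onz(s_,r[0],z).round(3))
E
```

```text
d+far [0.67  0.207 0.026]
d+near [0.5773 0.2096 0.026 ]
d0far [0.6672 0.1503 0.026 ]
d0near [0.574  0.1532 0.026 ]
d-far [0.6627 0.0934 0.026 ]
d-near [0.5694 0.0967 0.026 ]
baseNL [0.5579 0.3661 0.004 ]
baseNR [ 0.5366 -0.019   0.004 ]
baseFR [ 0.7365 -0.0319  0.004 ]
label [0.6128 0.008  0.051 ]
plateTopIn [0.7393 0.2967 0.12  ]
podNL [0.5535 0.0403 0.05  ]
podNR [ 0.5508 -0.0167  0.05  ]
label2 [0.61325597 0.00588662 0.051     ] (array([0.61274668, 0.00767562, 0.04873976]), np.float64(0.0009739696671511559))
top amber [310.8 168.5] [13.6 24.6] 7.1 [ 0.606 -0.162  0.05 ]
top amber [343.8 167.8] [13.6 25. ] 14.0 [ 0.611 -0.268  0.05 ]
top amber [101.5 166.3] [48.2 20.2] 3.5 [0.596 0.506 0.05 ]
top green [351.8 205.1] [25.5 13.7] 6.3 [ 0.492 -0.294  0.05 ]
top yellow [214.4 227.8] [43.6 35.3] 2.7 [0.409 0.142 0.035]
top teal [402.6 169.8] [24.4 18.9] 7.1 [ 0.599 -0.427  0.12 ]
scene amber [215.9 308. ] [33.1 18. ] 50.5 [ 0.619 -0.275  0.05 ]
scene amber [240.6 276.6] [32.6 17.6] 46.4 [ 0.616 -0.17   0.05 ]
scene amber [189.3 242.6] [29.1 16.8] 41.6 [ 0.434 -0.165  0.05 ]
scene amber [349.6 126.6] [17.2 24.8] 42.3 [0.571 0.564 0.05 ]
scene yellow [246.3 179.2] [29.  42.4] 45.0 [0.409 0.137 0.035]
scene teal [160.2 355.8] [32.5 28.2] 48.0 [ 0.618 -0.449  0.12 ]
```

```bash
cat > packs.py <<'E'
from h import *
def packs(s,lo=(3,110,90),hi=(22,255,255),z=.05,roi=(295,140,370,250)):
    im=s["color"];k=6
    x0,y0,x1,y1=roi
    b=cv2.resize(im[y0:y1,x0:x1],None,fx=k,fy=k,interpolation=cv2.INTER_CUBIC)
    m=cv2.inRange(cv2.cvtColor(b,cv2.COLOR_BGR2HSV),lo,hi)
    m=cv2.morphologyEx(m,cv2.MORPH_CLOSE,cv2.getStructuringElement(cv2.MORPH_ELLIPSE,(31,31)))
    out=[]
    for q in cv2.findContours(m,cv2.RETR_EXTERNAL,cv2.CHAIN_APPROX_NONE)[0]:
        if cv2.contourArea(q)<150*k*k: continue
        r=cv2.minAreaRect(cv2.convexHull(q)); bx=(cv2.boxPoints(r)+.5)/k-.5+np.array([x0,y0])
        P=np.array([onz(s,p,z) for p in bx]);e1=P[1]-P[0];e2=P[2]-P[1]
        L=e1 if np.linalg.norm(e1)>np.linalg.norm(e2) else e2
        yaw=np.degrees(np.arctan2(L[1],L[0])); yaw=(yaw+90)%180-90
        out.append((P.mean(0).round(4)[:2],yaw.round(1),sorted([np.linalg.norm(e1).round(3),np.linalg.norm(e2).round(3)])))
    return out
if __name__=="__main__":
    s=snapshot("top")
    print(state()["t"])
    for p in packs(s): print("amber",p)
    for p in packs(s,(45,100,60),(80,255,255)): print("green",p)
    for p in packs(s,(20,120,90),(36,255,255),.035,(180,195,250,260)): print("tray",p)
E
python3 packs.py
python3 - <<'E'
from h import *
s=snapshot("top");c=snapshot("scene")
f=lambda x,y:(x/4.5+290-.4,y/4.5+120-.4)
# rest: base corners, handle ends, head top
for n,(p,z) in {"restNL":((390,478),.01),"restFL":((415,262),.01),"hl":((470,485),.103),"hr":((508,485),.103),"hfl":((492,270),.103),"hfr":((530,270),.103),"prongNR":((521,460),.091),"prongFR":((538,294),.091),"prongNL":((458,452),.091),"prongFL":((475,285),.091),"blue":((525,215),.108)}.items(): print(n,onz(s,f(*p),z).round(4))
crop(c,90,280,190,380,6,"pics/c2.png")
crop(s,370,150,425,235,7,"pics/t3.png")
crop(c,160,220,260,330,5,"pics/c3.png")
E
```

```text
0.35
amber (array([ 0.4222, -0.1596]), np.float64(1.0), [np.float64(0.046), np.float64(0.082)])
amber (array([ 0.6057, -0.1618]), np.float64(-6.5), [np.float64(0.048), np.float64(0.085)])
amber (array([ 0.6112, -0.2681]), np.float64(-13.0), [np.float64(0.047), np.float64(0.086)])
green (array([ 0.4924, -0.2915]), np.float64(85.7), [np.float64(0.048), np.float64(0.092)])
tray (array([0.4091, 0.1417]), np.float64(88.7), [np.float64(0.115), np.float64(0.143)])
restNL [ 0.4278 -0.3859  0.01  ]
restFL [ 0.5868 -0.405   0.01  ]
hl [ 0.4252 -0.4066  0.103 ]
hr [ 0.4258 -0.4321  0.103 ]
hfl [ 0.5707 -0.4227  0.103 ]
hfr [ 0.5714 -0.4484  0.103 ]
prongNR [ 0.4428 -0.4462  0.091 ]
prongFR [ 0.5565 -0.459   0.091 ]
prongNL [ 0.4472 -0.4035  0.091 ]
prongFL [ 0.5616 -0.416   0.091 ]
blue [ 0.6081 -0.4432  0.108 ]
```

View pics/c2.png

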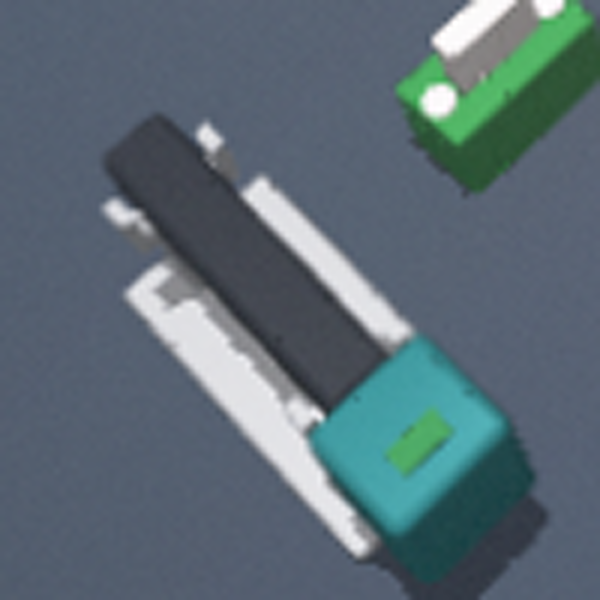

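View pics/t3.png

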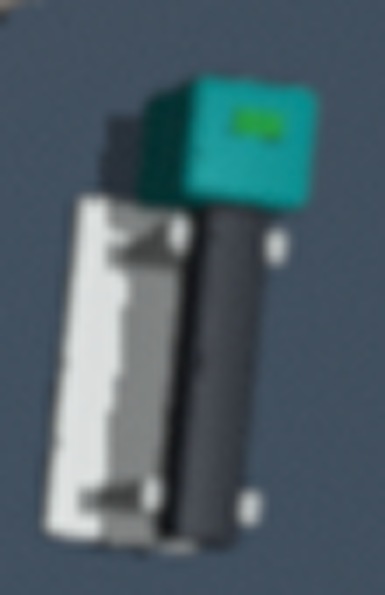

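View pics/c3.png

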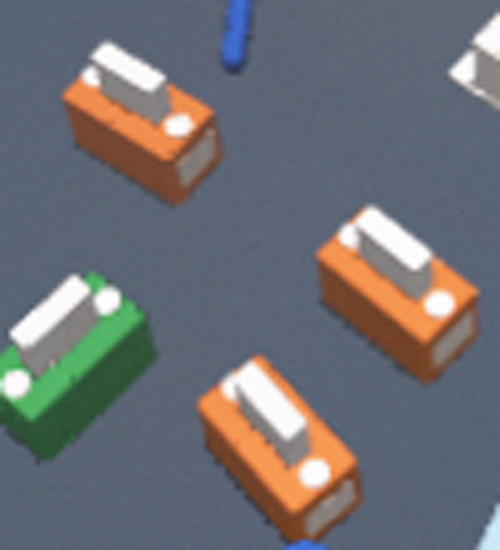

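```bash
python3 - <<'E'
import cell
print([x for x in dir(cell) if not x.startswith('_')], getattr(cell,'tip_extent',None))
from h import *
s=snapshot("top")
f=lambda x,y:(x/5.5+140-.4,y/5.5+110-.4)
O=np.array([.6206,.1517]);a=np.radians(-3.3);R=np.array([[np.cos(a),-np.sin(a)],[np.sin(a),np.cos(a)]])
for n,(p,z) in {"bar_top_far":((400,135),.11),"bar_near":((400,170),.11),"plate_near":((178,240),.12),"hinge":((90,130),.09),"spentNL":((215,330),.056),"spentNR":((292,342),.056),"spentFL":((228,200),.056),"spentFR":((300,205),.056),"finN":((245,295),.09),"finF":((250,220),.09)}.items():
    P=onz(s,f(*p),z); print(n,P.round(4),((P[:2]-O)@R).round(4))
for P in ([ -.034,.175,.228],[.065,.175,.09],[0,-.084,.051],[0,.084,.073],[-.057,.175,.26]):
    w=O+R@np.array(P[:2]); print(P,w.round(4),proj(s,[*w,P[2]]).round(1))
for y in(-.084,-.028,.028,.084): print(y,(O+R@[0,y]).round(4))
E
```

```text
['MotionError', 'hand_in', 'snapshot', 'state', 'tip_extent'] 0.025
bar_top_far [0.6953 0.1503 0.11  ] [0.0747 0.0029]
bar_near [0.6756 0.1497 0.11  ] [0.0551 0.0012]
plate_near [0.6313 0.2686 0.12  ] [0.0039 0.1173]
hinge [0.6982 0.3274 0.09  ] [0.0674 0.1799]
spentNL [0.5909 0.2593 0.056 ] [-0.0358  0.1057]
spentNR [0.5851 0.2146 0.056 ] [-0.0391  0.0608]
spentFL [0.6673 0.2548 0.056 ] [0.0406 0.1057]
spentFR [0.6654 0.213  0.056 ] [0.0412 0.0638]
finN [0.6065 0.2365 0.09  ] [-0.0189  0.0838]
finF [0.6492 0.2353 0.09  ] [0.0238 0.0851]
[-0.034, 0.175, 0.228] [0.5967 0.3284] [140.6 157.9]
[0.065, 0.175, 0.09] [0.6956 0.3227] [157.4 134.1]
[0, -0.084, 0.051] [0.6158 0.0678] [239.2 163.7]
[0, 0.084, 0.073] [0.6254 0.2356] [185.7 158.1]
[-0.057, 0.175, 0.26] [0.5738 0.3297] [136.  164.4]
-0.084 [0.6158 0.0678]
-0.028 [0.619  0.1237]
0.028 [0.6222 0.1797]
0.084 [0.6254 0.2356]
```

```bash
python3 - <<'E'
from h import *
s=snapshot("top");c=snapshot("scene")
f=lambda x,y:(x/5.5+140-.4,y/5.5+110-.4)
g=lambda x,y:(x/3.3+240-.4,y/3.3+90-.4)
O=np.array([.6206,.1517]);a=np.radians(-3.3);R=np.array([[np.cos(a),-np.sin(a)],[np.sin(a),np.cos(a)]])
for n,u,v in(("near top",(120,202),(328,234)),("far top",(133,42),(412,274))):
    P,e=two(s,f(*u),c,g(*v)); print(n,P.round(4),e,((P[:2]-O)@R).round(4))
P=onz(s,f(180,240),.03);print(((P[:2]-O)@R).round(4))
print(onz(s,(105,217),.09), onz(c,(306,127),.05))
E
```

```text
near top [0.6504 0.3002 0.1211] 0.0021389354245522495 [0.0212 0.15  ]
far top [0.7386 0.2961 0.1217] 0.004325391281533953 [0.1095 0.151 ]
[0.0193 0.1371]
[0.43525862 0.46970291 0.09      ] [0.44012095 0.46974861 0.05      ]
```

```bash
python3 -m crank '[[0,0,0.05,8.7],[0,0,0.05,8.7],[0.03,-0.02,0.04,0],[0.04,-0.04,0,0],[0.04,-0.04,0,0],[0.04,-0.04,0,0],[0.04,-0.04,0,0],[0.04,-0.04,0,0],[0.04,-0.04,0,0],[0.04,-0.04,0,0],[0.04,-0.04,0,0],[0.04,-0.04,0,0]]' 0.5 40
```

```text
t: 2.1
tool_pos: [0.6294, 0.2502, 0.3965]
eef_rot: [3.141, 0.0, 3.085]
force: [0.6, 1.6, -0.3]
width: 0.043
```

```bash
python3 -m crank '[[-0.002,-0.015,-0.05,0],[0,0,-0.06,0],[0,0,-0.06,0],[0,0,-0.05,0],[0,0,-0.04,0],[0,0,-0.03,0],[0,0,-0.021,0],[0,0,0,0]]'; python3 - <<'E'
from h import *
s=snapshot("top");c=snapshot("scene")
crop(s,140,100,280,200,4,"pics/t4.png")
crop(c,260,90,390,260,3.5,"pics/c4.png")
E
```

```text
t: 3.1
tool_pos: [0.6253, 0.2362, 0.0837]
eef_rot: [-3.14, -0.003, 3.085]
force: [0.5, -0.3, -0.7]
width: 0.0431
```

View pics/c4.png

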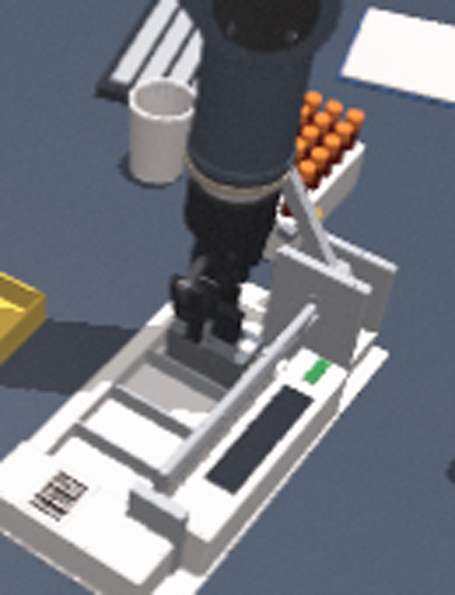

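```bash
python3 -m crank '[[0,0,0,0],[0,0,0,0],[0,0,0,0],[0,0,0,0],[0,0,0.03,0],[0,0,0.05,0],[0,0,0.05,0],[0,0,0.03,0]]' 0 40
```

```text
t: 4.2
tool_pos: [0.6267, 0.2366, 0.2481]
eef_rot: [3.141, 0.002, 3.084]
force: [0.8, -0.4, -2.0]
width: 0.0134
```

```bash
python3 -m crank '[[-0.02,-0.006,0,2],[-0.04,-0.012,0,0],[-0.04,-0.012,0,0],[-0.04,-0.012,0,0],[-0.04,-0.012,-0.02,0],[-0.037,-0.014,-0.03,0],[0,0,-0.03,0],[0,0,0,0]]'
```

```text
t: 5.2
tool_pos: [0.4082, 0.168, 0.1643]
eef_rot: [-3.14, -0.003, 3.12]
force: [1.2, 0.2, -1.3]
width: 0.0132
```

```bash
python3 -m crank '[[0.001,0,-0.03,0],[0,0,-0.03,0],[0,0,-0.02,0],[0,0,-0.001,0],[0,0,0,0]]'; python3 - <<'E'
from h import *
s=snapshot("top");c=snapshot("scene")
crop(s,160,170,260,270,4,"pics/t5.png")
crop(c,190,100,300,230,4,"pics/c5.png")
E
```

```text
t: 5.82
tool_pos: [0.4111, 0.1688, 0.085]
eef_rot: [3.141, 0.001, 3.119]
force: [-0.2, -0.4, -1.3]
width: 0.0132
```

View pics/c5.png

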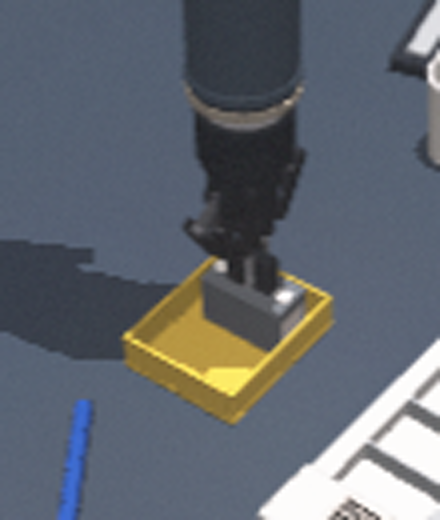

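```bash
python3 -m crank '[[0,0,-0.003,0],[0,0,0,0],[0,0,0,0],[0,0,0,0],[0,0,0.04,0],[0,0,0.06,0],[0,0,0.05,0]]' 0.5
python3 -m crank '[[0.02,-0.05,0.02,0],[0.03,-0.05,0.01,0],[0.02,-0.05,0,1],[0,-0.05,0,1],[-0.02,-0.05,0,0],[-0.02,-0.05,0,0],[-0.02,-0.028,0,0],[0,0,0,0]]' 0.6
python3 - <<'E'
from h import *
from packs import packs
print(state()["joint_pos"].round(2))
s=snapshot("top");c=snapshot("scene")
for p in packs(s): print(p)
crop(s,160,120,360,270,4,"pics/t6.png")
crop(c,150,150,320,350,3,"pics/c6.png")
E
```

```text
t: 6.8
tool_pos: [0.4102, 0.1684, 0.2334]
eef_rot: [3.141, 0.0, 3.119]
force: [0.8, -0.3, -0.8]
width: 0.0426
t: 7.8
tool_pos: [0.4185, -0.1617, 0.2614]
eef_rot: [-3.141, -0.001, -3.134]
force: [0.5, 1.4, 0.4]
width: 0.0511
[ 0.13  0.24  0.17  2.   -0.05  0.91  1.9 ]
(array([ 0.6057, -0.1618]), np.float64(-6.5), [np.float64(0.048), np.float64(0.085)])
(array([ 0.6112, -0.2681]), np.float64(-13.0), [np.float64(0.047), np.float64(0.086)])
```

View pics/c6.png

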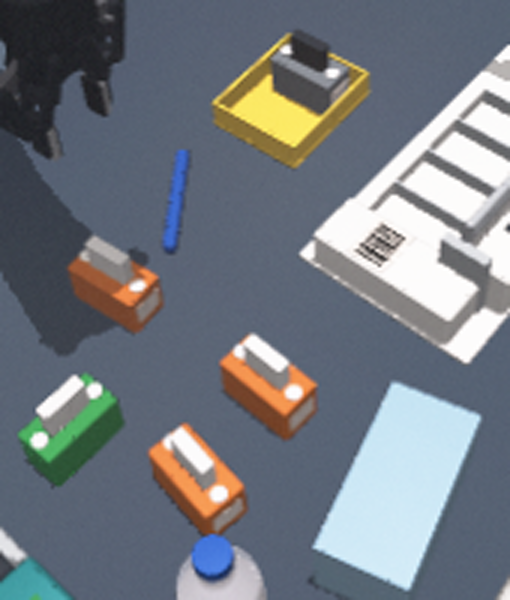

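View pics/t6.png

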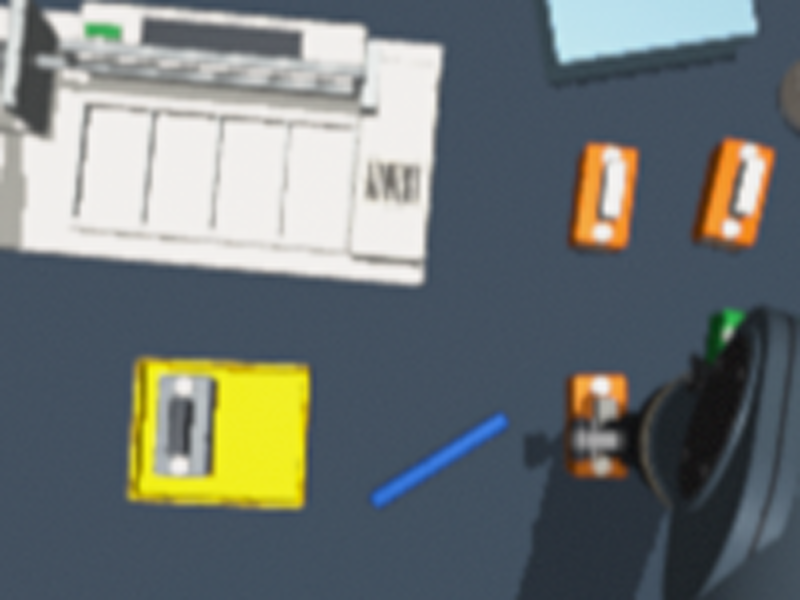

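```bash
python3 -m crank '[[0.003,0,-0.05,0],[0,0,-0.05,0],[0,0,-0.04,0],[0,0,-0.03,0],[0,0,-0.011,0],[0,0,0,0]]' 0.6; python3 -m crank '[[0,0,0,0],[0,0,0,0],[0,0,0,0],[0,0,0,0],[0,0,0.03,0],[0,0,0.05,0],[0,0,0.06,0],[0,0,0.03,0]]' 0 40
```

```text
t: 8.65
tool_pos: [0.4236, -0.1588, 0.0801]
eef_rot: [3.141, -0.001, -3.128]
force: [1.0, 0.0, -0.2]
width: 0.0509
t: 9.65
tool_pos: [0.4237, -0.1598, 0.2533]
eef_rot: [-3.141, 0.004, -3.129]
force: [0.0, 0.0, -2.3]
width: 0.0135
```

```bash
python3 -m crank '[[0.02,0.03,0,-2],[0.03,0.05,0,-2],[0.03,0.05,0,0],[0.03,0.05,0,0],[0.03,0.05,0,0],[0.03,0.05,0,0],[0.02,0.04,0,0],[0.008,0.02,0,0],[0,0,0,0]]'
```

```text
t: 10.78
tool_pos: [0.6209, 0.1817, 0.2497]
eef_rot: [-3.141, -0.001, 3.087]
force: [-0.5, -0.7, -0.1]
width: 0.0135
```

```bash
python3 -m crank '[[0.001,-0.002,-0.04,0],[0,0,-0.05,0],[0,0,-0.04,0],[0,0,-0.022,0],[0,0,0,0]]';  python3 - <<'E'
from h import *
c=snapshot("scene")
crop(c,250,130,370,260,4.5,"pics/c7.png")
E
```

```text
t: 11.4
tool_pos: [0.6233, 0.1767, 0.1002]
eef_rot: [3.141, 0.003, 3.082]
force: [1.1, 1.8, -0.7]
width: 0.0134
```

View pics/c7.png

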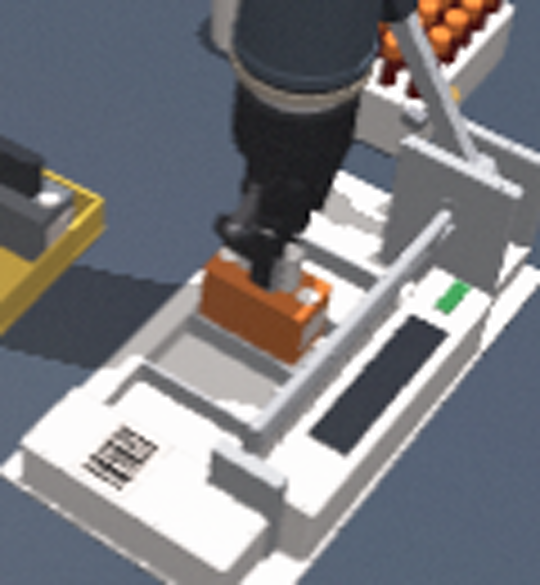

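```bash
python3 -m crank '[[0,0.002,0,0],[0,0,-0.01,0],[0,0,-0.004,0],[0,0,0,0],[0,0,0,0]]'; 
```

```text
t: 12.08
tool_pos: [0.6223, 0.1805, 0.0842]
eef_rot: [-3.141, -0.0, 3.084]
force: [1.0, 0.7, -1.9]
width: 0.0134
```

```bash
python3 -m crank '[[0,0,0,0],[0,0,0,0],[0,0,0,0],[0,0,0.03,0],[0,0,0.05,0],[0,0,0.06,0],[0,0,0.04,0],[0,-0.03,0,-1],[0,-0.05,0,-2],[0,-0.05,0,0],[-0.01,-0.05,0,0],[0,-0.05,0,0]]' 0.5
python3 - <<'E'
from h import *
from packs import packs
s=snapshot("top");c=snapshot("scene")
for p in packs(s,roi=(280,130,370,250)): print(p)
crop(s,160,120,360,270,4,"pics/t8.png")
crop(c,150,130,370,330,3,"pics/c8.png")
E
```

```text
t: 13.58
tool_pos: [0.6116, -0.051, 0.2646]
eef_rot: [3.142, 0.0, 3.032]
force: [0.1, -1.1, 0.1]
width: 0.043
(array([ 0.6113, -0.2681]), np.float64(-13.3), [np.float64(0.048), np.float64(0.086)])
```

View pics/c8.png

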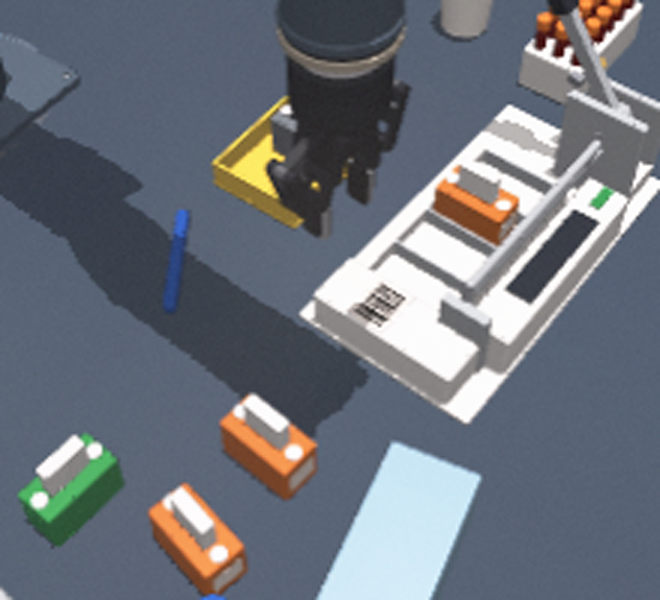

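View pics/t8.png

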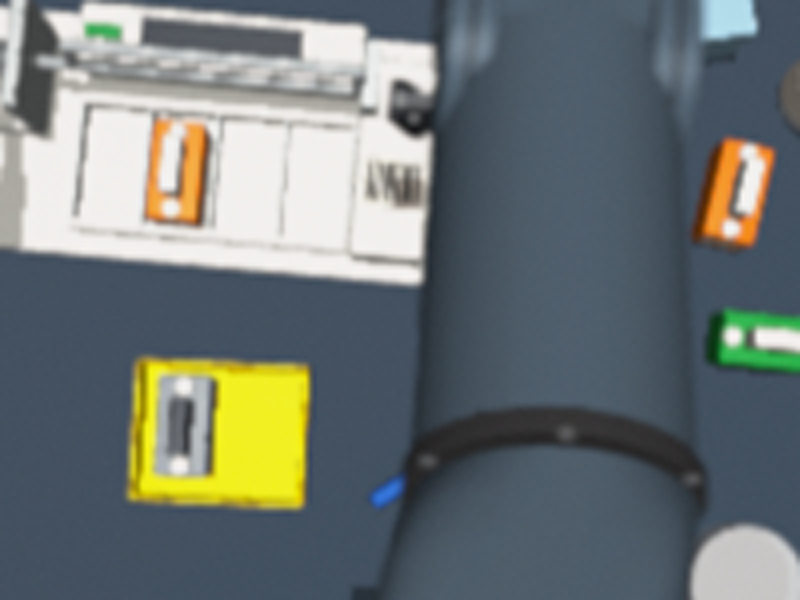

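```bash
python3 -m crank '[[-0.002,-0.05,0,0],[-0.001,-0.05,-0.02,0],[0,-0.013,-0.05,0],[0,0,-0.05,0],[0,0,-0.04,0],[0,0,-0.025,0],[0,0,0,0]]' 0.6; python3 -m crank '[[0,0,0,0],[0,0,0,0],[0,0,0,0],[0,0,0,0],[0,0,0.03,0],[0,0,0.05,0],[0,0,0.06,0],[0,0,0.03,0]]' 0 40
```

```text
t: 14.55
tool_pos: [0.6082, -0.1617, 0.0775]
eef_rot: [3.141, -0.004, 3.032]
force: [-0.7, 1.4, 0.8]
width: 0.0512
t: 15.55
tool_pos: [0.6099, -0.1627, 0.253]
eef_rot: [-3.141, 0.004, 3.032]
force: [-0.1, -0.0, -2.1]
width: 0.0132
```

```bash
python3 -m crank '[[0.003,0.03,0,1],[0.003,0.05,0,1],[0.003,0.05,0,1],[0,0.05,0,0],[0,0.05,0,0],[0,0.04,0,0],[0,0.016,0,0],[0,0,0,0]]'
```

```text
t: 16.55
tool_pos: [0.618, 0.1242, 0.2492]
eef_rot: [-3.141, -0.0, 3.086]
force: [-0.5, -0.5, -1.7]
width: 0.0132
```

```bash
python3 -m crank '[[0,0,-0.04,0],[0,0,-0.05,0],[0,0,-0.04,0],[0,0,-0.02,0],[0,0,0,0]]'
```

```text
t: 17.18
tool_pos: [0.6194, 0.121, 0.1005]
eef_rot: [-3.141, 0.002, 3.082]
force: [0.3, 2.0, -1.0]
width: 0.0131
```

```bash
python3 -m crank '[[0,0.001,0,0],[0,0,-0.01,0],[0,0,-0.006,0],[0,0,0,0],[0,0,0,0]]'; python3 - <<'E'
from h import *
c=snapshot("scene")
crop(c,250,130,370,260,4.5,"pics/c9.png")
E
```

```text
t: 17.8
tool_pos: [0.6181, 0.1244, 0.0828]
eef_rot: [-3.141, -0.001, 3.084]
force: [0.8, -0.6, -1.9]
width: 0.0131
```

View pics/c9.png

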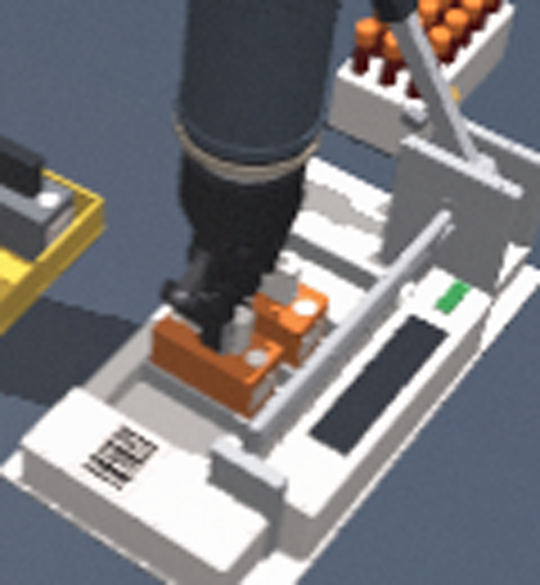

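```bash
python3 -m crank '[[0,0,-0.001,0],[0,0,0,0],[0,0,0,0],[0,0,0.03,0],[0,0,0.05,0],[0,0,0.06,0],[0,0,0.04,0],[0,-0.03,0,-2],[0,-0.05,0,-2],[0,-0.05,0,-2],[0,0,0,-2],[0,0,0,-2]]' 0.5
python3 - <<'E'
from h import *
from packs import packs
s=snapshot("top");c=snapshot("scene")
for p in packs(s,roi=(280,130,370,250)): print(p)
crop(s,160,120,360,270,4,"pics/t9.png")
crop(c,150,130,370,330,3,"pics/c10.png")
E
```

```text
t: 19.35
tool_pos: [0.6183, -0.0049, 0.2623]
eef_rot: [3.141, -0.0, 2.908]
force: [-0.3, 1.1, -0.5]
width: 0.0427
(array([ 0.6112, -0.268 ]), np.float64(-13.0), [np.float64(0.047), np.float64(0.086)])
```

View pics/c10.png

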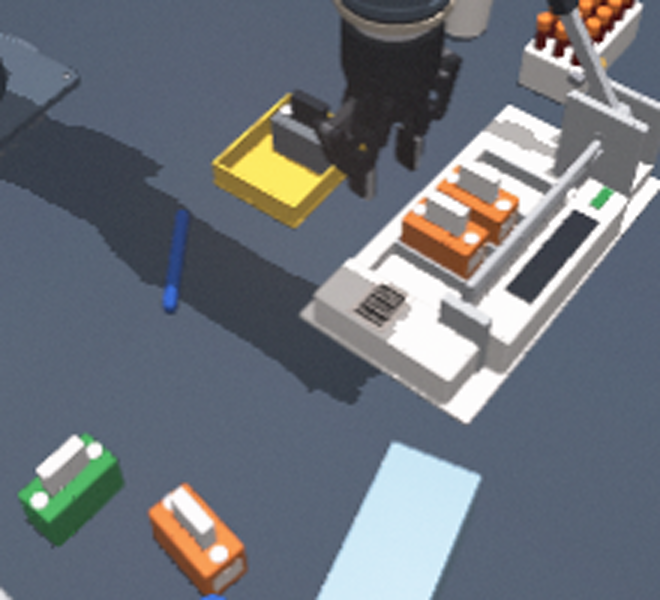

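View pics/t9.png

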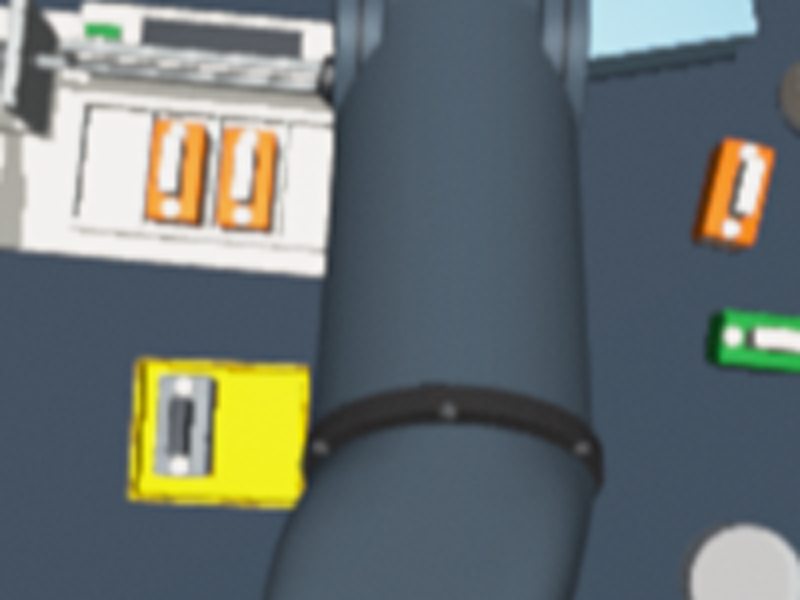

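```bash
python3 - <<'E'
from h import *
s=snapshot("top");c=snapshot("scene")
print(onz(s,(379,133.5),.15),onz(c,(222,337),.15), onz(c,(216,308),.05))
E
python3 -m crank '[[0,-0.05,0,0],[0,-0.05,0,0],[-0.003,-0.05,0,0],[-0.002,-0.05,0,0],[0,-0.05,0,0],[0,-0.016,0,0],[0,0,0,0]]' 0.5; 
```

```text
[ 0.7003411  -0.34540093  0.15      ] [ 0.70768698 -0.34950862  0.15      ] [ 0.61925098 -0.27467186  0.05      ]
t: 20.42
tool_pos: [0.6133, -0.2717, 0.262]
eef_rot: [3.141, -0.0, 2.909]
force: [0.0, 0.1, -0.6]
width: 0.0433
```

```bash
python3 -m crank '[[0,0,-0.05,0],[0,0,-0.05,0],[0,0,-0.04,0],[0,0,-0.03,0],[0,0,-0.013,0],[0,0,0,0]]' 0.5; python3 -m crank '[[0,0,0,0],[0,0,0,0],[0,0,0,0],[0,0,0,0],[0,0,0.03,0],[0,0,0.05,0],[0,0,0.06,0],[0,0,0.03,0]]' 0 40
```

```text
t: 21.18
tool_pos: [0.6137, -0.2698, 0.0791]
eef_rot: [3.141, -0.001, 2.912]
force: [-0.8, -0.5, 0.3]
width: 0.0428
t: 22.18
tool_pos: [0.614, -0.2721, 0.2534]
eef_rot: [-3.141, 0.005, 2.91]
force: [0.1, 0.4, -2.3]
width: 0.0134
```

```bash
python3 -m crank '[[0,0.03,0,2],[0.001,0.05,0,2],[0.001,0.05,0,2],[0,0.05,0,2],[0,0.05,0,2],[0,0.05,0,0],[0,0.04,0,0],[0,0.02,0,0],[0,0,0,0]]'
```

```text
t: 23.3
tool_pos: [0.6152, 0.0694, 0.2493]
eef_rot: [3.142, 0.0, 3.086]
force: [0.2, -0.0, -0.8]
width: 0.0135
```

```bash
python3 -m crank '[[0,0.001,-0.04,0],[0,0,-0.05,0],[0,0,-0.04,0],[0,0,-0.02,0],[0,0,0,0]]'
```

```text
t: 23.92
tool_pos: [0.6146, 0.0668, 0.098]
eef_rot: [-3.14, -0.003, 3.082]
force: [0.3, 0.6, -0.6]
width: 0.013
```

```bash
python3 -m crank '[[0,-0.001,0,0],[0,0,-0.01,0],[0,0,-0.006,0],[0,0,0,0],[0,0,0,0]]'; python3 - <<'E'
from h import *
c=snapshot("scene")
crop(c,250,130,370,260,4.5,"pics/c11.png")
E
```

```text
t: 24.55
tool_pos: [0.616, 0.0685, 0.0861]
eef_rot: [3.141, 0.003, 3.084]
force: [-7.6, -1.4, 26.7]
width: 0.0134
```

View pics/c11.png

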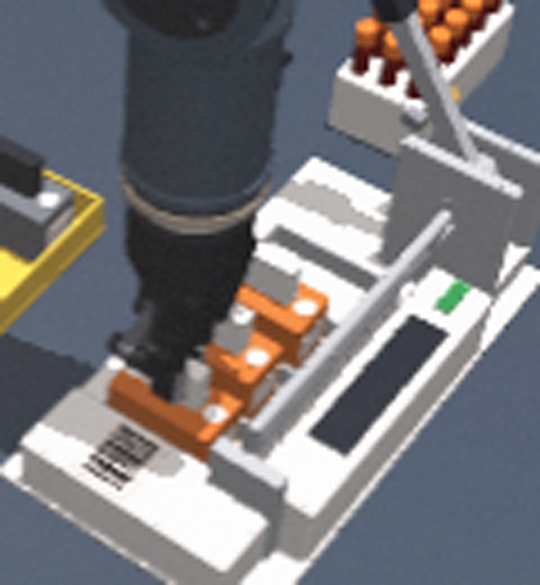

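```bash
python3 -m crank '[[0,0,0.002,0],[0,0,0,0],[0,0,0,0],[0,0,0,0],[0,0,0.03,0],[0,0,0.05,0],[0,0,0.06,0],[0,0,0.06,0],[0,0,0.06,0],[0,0,0.04,0],[0,0,0,0]]' 0.5
python3 - <<'E'
from h import *
from packs import packs
s=snapshot("top");c=snapshot("scene")
for p in packs(s,roi=(160,125,280,190),z=.056): print(p)
crop(s,120,100,320,260,4,"pics/t12.png")
crop(c,190,90,390,260,4,"pics/c12.png")
E
```

```text
t: 25.98
tool_pos: [0.6164, 0.0685, 0.3887]
eef_rot: [3.14, 0.006, 3.084]
force: [0.9, -1.3, 0.1]
width: 0.0428
```

View pics/c12.png

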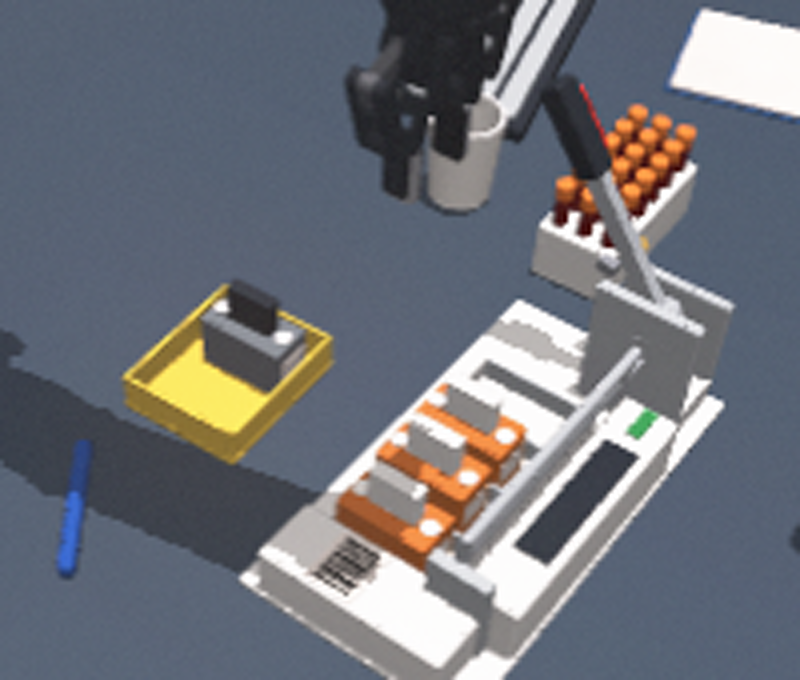

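View pics/t12.png

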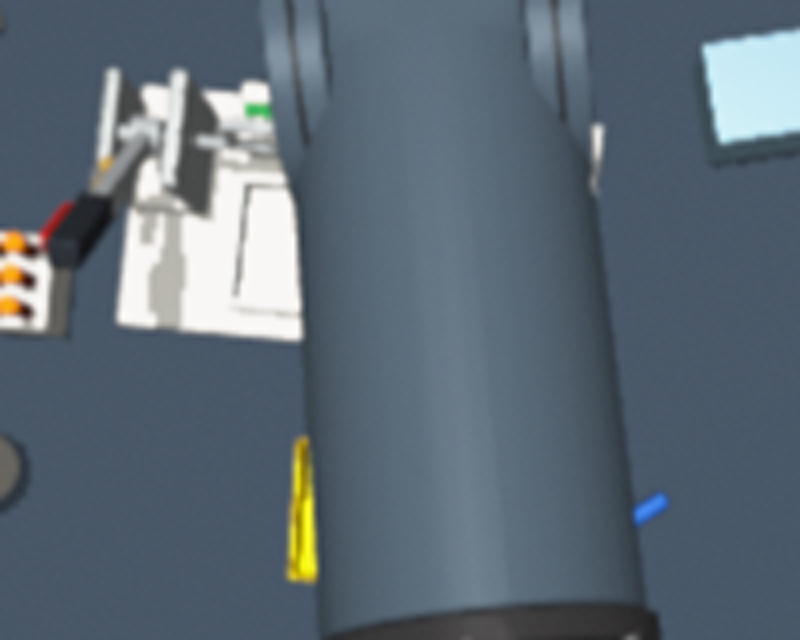

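```bash
python3 - <<'E'
from h import *
s=snapshot("top");c=snapshot("scene")
O=np.array([.6206,.1517]);a=np.radians(-3.3);R=np.array([[np.cos(a),-np.sin(a)],[np.sin(a),np.cos(a)]])
for r in(.13,.17,.21):
  x=.065-r*np.cos(.95);z=.09+r*np.sin(.95);w=O+R@[x,.175]
  print(r,[*w.round(4),round(z,3)],proj(s,[*w,z]).round(1),proj(c,[*w,z]).round(1), (proj(c,[*w,z])-[190,90])*4)
print(two(s,(140,158),c,(335.2,122)))
for th in np.linspace(0,.95,9):
  x=.065-.17*np.cos(.95-th);z=.09+.17*np.sin(.95-th);w=O+R@[x,.175];print(round(th,3),w.round(4),round(z,4))
E
```

```text
0.13 [np.float64(0.6201), np.float64(0.327), np.float64(0.196)] [145.  151.6] [338.1 133.3] [592.37289784 173.31546023]
0.17 [np.float64(0.5968), np.float64(0.3284), np.float64(0.228)] [140.6 157.8] [332.9 121.7] [571.64305773 126.66643479]
0.21 [np.float64(0.5736), np.float64(0.3297), np.float64(0.261)] [135.9 164.4] [327.6 109.7] [550.34508406  78.87834049]
(array([0.59937769, 0.33300658, 0.22440011]), np.float64(0.005968108684217431))
0.0 [0.5968 0.3284] 0.2283
0.119 [0.5812 0.3293] 0.2156
0.238 [0.5671 0.3301] 0.2011
0.356 [0.5549 0.3308] 0.1851
0.475 [0.5446 0.3314] 0.1677
0.594 [0.5365 0.3318] 0.1493
0.712 [0.5306 0.3322] 0.13
0.831 [0.527  0.3324] 0.1101
0.95 [0.5258 0.3325] 0.09
```

```bash
python3 -m crank '[[0,0.03,0,0],[-0.004,0.05,0,0],[-0.004,0.05,0,0],[-0.004,0.05,0,0],[-0.004,0.05,0,0],[-0.003,0.03,0,0],[0,0,0,0],[0,0,-0.03,0],[0,0,-0.02,0],[0,0,0,0]]' 0.8 20;  python3 - <<'E'
from h import *
s=snapshot("top");c=snapshot("scene")
crop(c,290,60,390,200,4,"pics/c13.png")
crop(s,100,110,230,210,4,"pics/t13.png")
E
```

```text
t: 27.42
tool_pos: [0.5958, 0.3269, 0.333]
eef_rot: [-3.138, -0.003, 3.083]
force: [-0.6, -0.1, 1.2]
width: 0.0684
```

View pics/c13.png

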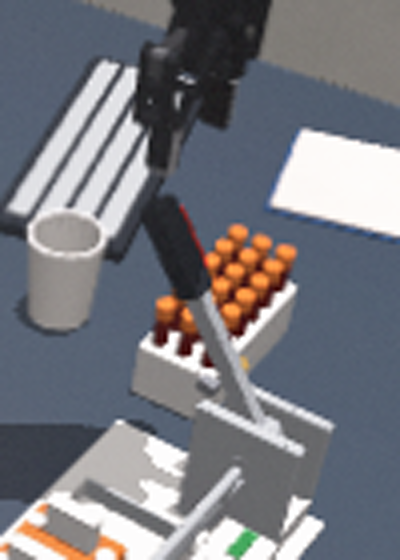

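View pics/t13.png

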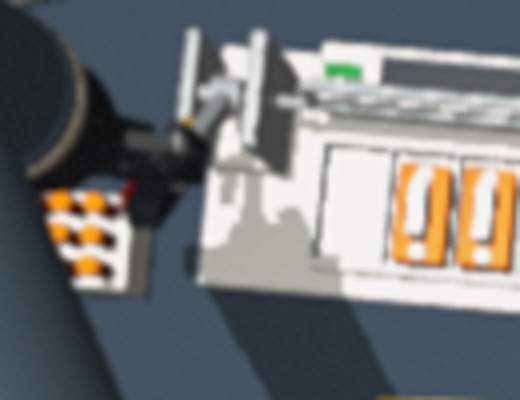

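```bash
python3 -m crank '[[0.001,0.003,-0.03,0],[0,0,-0.03,0],[0,0,-0.02,0],[0,0,-0.016,0],[0,0,0,0]]';  python3 - <<'E'
from h import *
s=snapshot("top");c=snapshot("scene")
crop(c,300,60,370,160,5.5,"pics/c14.png")
E
```

```text
t: 28.15
tool_pos: [0.5972, 0.3313, 0.2388]
eef_rot: [-3.141, -0.001, 3.084]
force: [0.6, 0.5, 0.8]
width: 0.0686
```

View pics/c14.png

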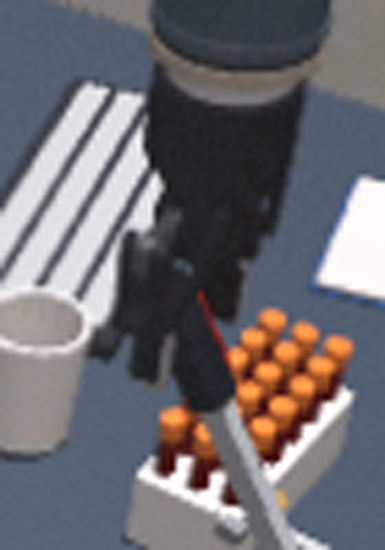

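```bash
python3 -m crank '[[0,0,-0.004,0],[0,0,0,0],[0,0,0,0],[0,0,0,0],[0,0,0,0]]' 0 25; python3 -c "
from cell import *
s=state();print(s['width'],s['force'],s['wrist_torque'])"
```

```text
t: 28.88
tool_pos: [0.597, 0.331, 0.2359]
eef_rot: [-3.141, -0.0, 3.084]
force: [-4.1, -4.0, 5.7]
width: 0.0236
0.02360031527815137 [-4.07690528 -3.97812669  5.72954469] [-0.44826383  0.65853574 -0.02747124]
```

```bash
python3 -m crank '[[-0.008,0,-0.006,0],[-0.008,0.001,-0.0067,0],[-0.007,0.0004,-0.007,0],[-0.007,0.0004,-0.0075,0],[-0.006,0.0004,-0.008,0],[-0.006,0.0003,-0.008,0],[0,0,0,0]]'; python3 -c "
from cell import *
s=state();print(s['width'],s['force'],s['wrist_torque'])"
```

```text
t: 29.75
tool_pos: [0.5547, 0.3336, 0.1914]
eef_rot: [-3.14, -0.001, 3.084]
force: [-1.7, -3.9, -1.8]
width: 0.0237
0.02368520809965503 [-1.67374119 -3.91971224 -1.79217455] [-0.48978081  0.21848267 -0.1412955 ]
```

```bash
python3 -m crank '[[-0.005,0.0003,-0.0087,0],[-0.0053,0.0003,-0.0087,0],[-0.0041,0.0002,-0.0092,0],[-0.004,0.0002,-0.0092,0],[-0.003,0.0002,-0.0096,0],[-0.003,0.0002,-0.0097,0],[0,0,0,0]]'; python3 - <<'E'
from h import *
s=state();print(s['width'],s['force'],s['wrist_torque'])
c=snapshot("scene")
crop(c,270,60,390,230,3.5,"pics/c15.png")
E
```

```text
t: 30.62
tool_pos: [0.5305, 0.3351, 0.1359]
eef_rot: [-3.14, -0.001, 3.084]
force: [-1.2, -4.3, -2.9]
width: 0.0239
0.023916418614631167 [-1.15517994 -4.27542269 -2.90453885] [-0.56374523  0.06304472 -0.16173937]
```

View pics/c15.png

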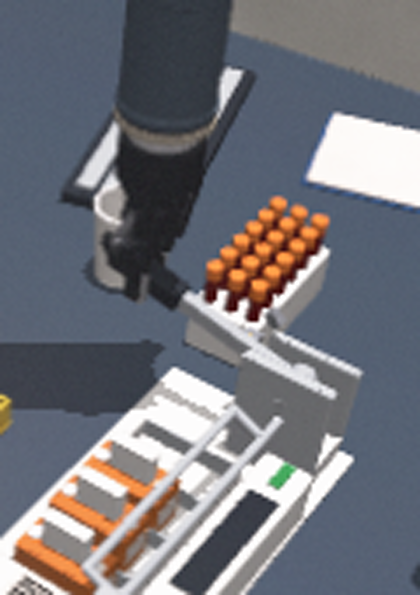

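Lever moves with the bar folding. Finish the arc.

```bash
python3 -m crank '[[-0.002,0.0001,-0.01,0],[-0.0016,0.0001,-0.01,0],[-0.0008,0.0001,-0.01,0],[-0.0004,0,-0.01,0],[0,0,-0.002,0],[0,0,-0.002,0],[0,0,0,0]]'; python3 - <<'E'
from h import *
s=state();print(s['width'],s['force'],s['wrist_torque'])
c=snapshot("scene")
crop(c,220,90,390,270,3.3,"pics/c16.png")
E
```

```text
t: 31.55
tool_pos: [0.5256, 0.3354, 0.0929]
eef_rot: [-3.141, -0.001, 3.084]
force: [-3.5, -4.7, -1.5]
width: 0.0241
0.024084841905306784 [-3.51724587 -4.6701122  -1.53261562] [-0.78751066  0.34690019 -0.12864724]
```

View pics/c16.png

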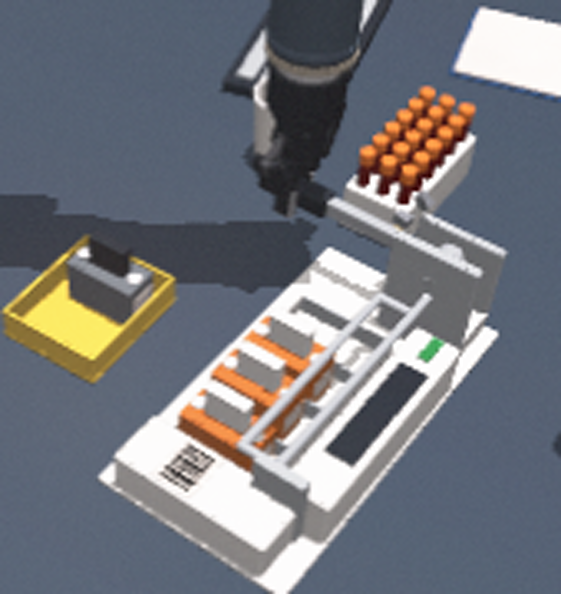

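```bash
python3 -m crank '[[0,0,-0.004,0],[0,0,-0.004,0],[0,0,0,0]]'; python3 -c "
from cell import *
s=state();print(s['width'],s['force'],s['wrist_torque'])"
```

```text
t: 31.98
tool_pos: [0.5265, 0.3354, 0.0888]
eef_rot: [3.14, 0.001, 3.084]
force: [-11.1, -9.8, 35.9]
width: 0.0235
0.023487364766813224 [-11.12958151  -9.75096209  35.85677095] [-2.11930687  2.26921225 -0.13263332]
```

```bash
python3 -m crank '[[0,0,0.003,0],[0,0,0,0]]'; python3 -m crank '[[0,0,0,0],[0,0,0,0],[0,0,0,0],[0,0,0,0],[0,0,0.02,0],[0,0,0.05,0],[0,0,0.06,0],[0,0,0.06,0],[0,0,0.03,0],[0,-0.03,0,0],[0,-0.05,0,0]]' 0.8;  python3 - <<'E'
from h import *
s=snapshot("top");c=snapshot("scene")
crop(c,220,90,390,270,3.3,"pics/c17.png")
crop(s,120,100,300,260,4,"pics/t17.png")
E
```

```text
t: 32.22
tool_pos: [0.5265, 0.3354, 0.0892]
eef_rot: [3.141, 0.001, 3.084]
force: [-3.2, -6.1, 8.0]
width: 0.0237
t: 33.6
tool_pos: [0.5257, 0.2566, 0.3081]
eef_rot: [3.141, 0.0, 3.088]
force: [0.8, -0.9, 0.5]
width: 0.0679
```

View pics/c17.png

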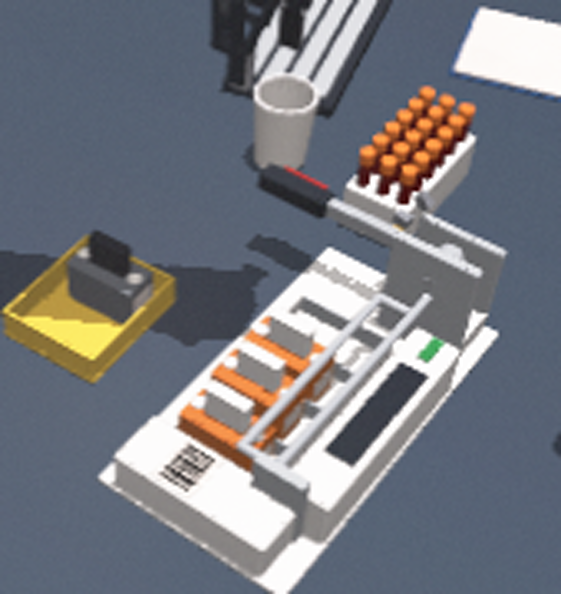

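View pics/t17.png

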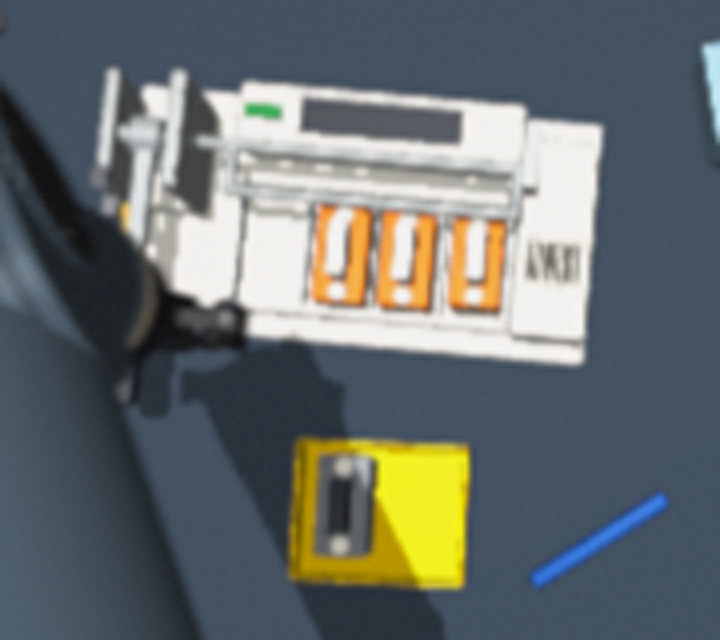

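```bash
python3 - <<'E'
from h import *
c=snapshot("scene")
O=np.array([.6206,.1517]);a=np.radians(-3.3);R=np.array([[np.cos(a),-np.sin(a)],[np.sin(a),np.cos(a)]])
for d in(0,.03,.08):
  x=.065-.21*np.cos(d);z=.09+.21*np.sin(d);w=O+R@[x,.175];print(d,proj(c,[*w,z]))
E
python3 -m crank '[[0,-0.04,0,-1],[0,-0.06,0,-2],[0,-0.06,0,0],[0,-0.06,0,0],[0,-0.06,0,0],[0,-0.06,0,0],[0,-0.06,0,0],[0.002,-0.06,0,0],[0.002,-0.06,0,0],[0,-0.06,0,0],[0,-0.06,0,0],[0,-0.05,0,0]]' 0.8 60
```

```text
0 [298.65663043 142.65269515]
0.03 [298.81630969 141.21400346]
0.08 [299.18889692 138.84588476]
t: 35.25
tool_pos: [0.5307, -0.4359, 0.3076]
eef_rot: [3.141, 0.0, 3.033]
force: [1.5, 0.6, 0.1]
width: 0.0686
```

```bash
python3 -m crank '[[-0.001,0.002,-0.05,0],[0,0,-0.05,0],[0,0,-0.04,0],[0,0,0,0]]';python3 - <<'E'
from h import *
c=snapshot("scene")
crop(c,80,230,210,380,4,"pics/c18.png")
a=np.radians(-6.3)
for P in ((.519,-.4325,.103),(.519+.055*np.cos(a),-.4325+.055*np.sin(a),.103),(.519-.095*np.cos(a),-.4325-.095*np.sin(a),.103)): print((proj(c,P)-[80,230])*4)
E
```

```text
t: 35.75
tool_pos: [0.5286, -0.4302, 0.1646]
eef_rot: [3.138, -0.005, 3.033]
force: [0.9, -0.1, 1.0]
width: 0.0683
[220.76553788 386.50500349]
[281.73517751 451.1384321 ]
[123.85435995 282.91934121]
```

View pics/c18.png

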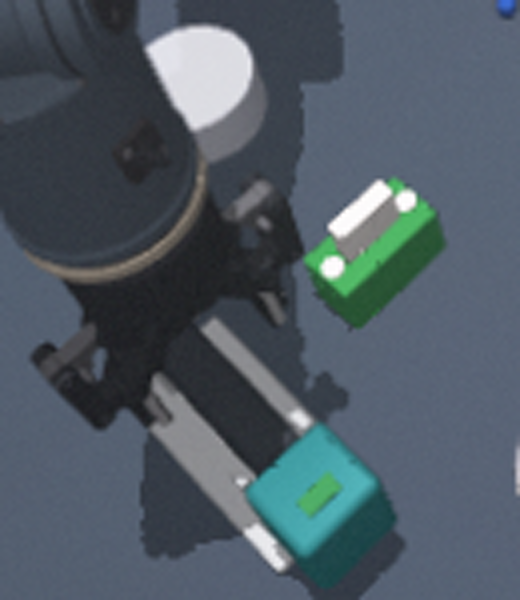

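```bash
python3 -m crank '[[0,0,-0.03,0],[0,0,-0.025,0],[0,0,-0.013,0],[0,0,0,0],[0,0,0,0]]'
```

```text
t: 36.42
tool_pos: [0.5298, -0.4329, 0.1016]
eef_rot: [-3.14, 0.002, 3.032]
force: [-0.7, 0.3, -0.4]
width: 0.0685
```

```bash
python3 -m crank '[[0,0,-0.005,0],[0,0,0,0]]'; python3 -m crank '[[0,0,0,0],[0,0,0,0],[0,0,0,0],[0,0,0,0],[0,0,0,0]]' 0 60
```

```text
t: 36.67
tool_pos: [0.5291, -0.4322, 0.0951]
eef_rot: [3.142, 0.0, 3.032]
force: [-1.4, 0.5, 0.0]
width: 0.0684
t: 37.3
tool_pos: [0.5292, -0.4325, 0.0953]
eef_rot: [-3.141, 0.001, 3.032]
force: [-0.5, 0.0, 5.0]
width: 0.0291
```

```bash
python3 -m crank '[[0,0,0.01,0],[0,0,0.02,0],[0,0,0.03,0],[0,0,0.03,0],[0,0,0.02,0],[0,0.02,0,0],[0,0.04,0,0],[0,0.04,0,0]]'; python3 - <<'E'
from h import *
c=snapshot("scene")
crop(c,80,200,260,380,3.5,"pics/c19.png")
E
```

```text
t: 38.3
tool_pos: [0.5284, -0.3291, 0.2036]
eef_rot: [3.14, -0.002, 3.033]
force: [-0.5, 0.7, -2.0]
width: 0.029
```

View pics/c19.png

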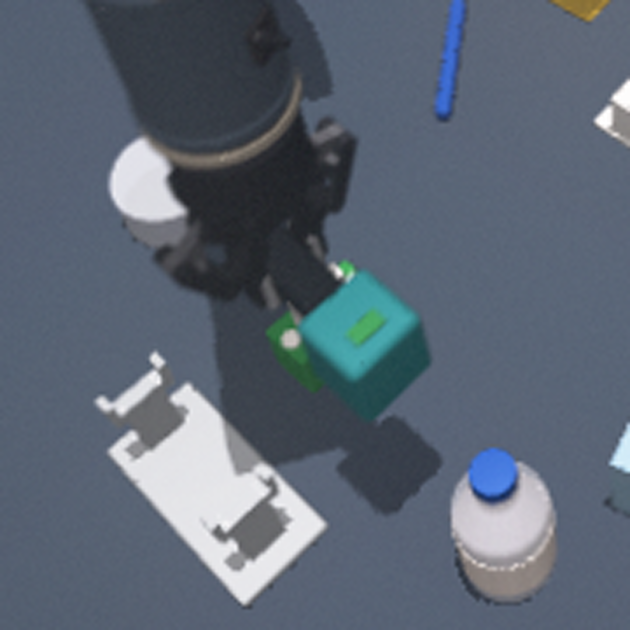

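```bash
python3 -m crank '[[0,0.05,0,0],[0.002,0.05,0,0],[0.002,0.05,0,0],[0.002,0.05,0,0],[0.002,0.05,0,0],[0.002,0.04,0,0],[0.002,0.03,0,0],[0,0.016,0,0],[0,0.006,0,0],[0,0,0,0]]'; python3 - <<'E'
from h import *
s=snapshot("top");c=snapshot("scene")
crop(c,190,150,330,280,5,"pics/c20.png")
crop(s,200,110,320,200,5,"pics/t20.png")
E
```

```text
t: 39.6
tool_pos: [0.5408, 0.0091, 0.2048]
eef_rot: [-3.141, -0.0, 3.032]
force: [0.1, -0.5, -0.8]
width: 0.0289
```

View pics/c20.png

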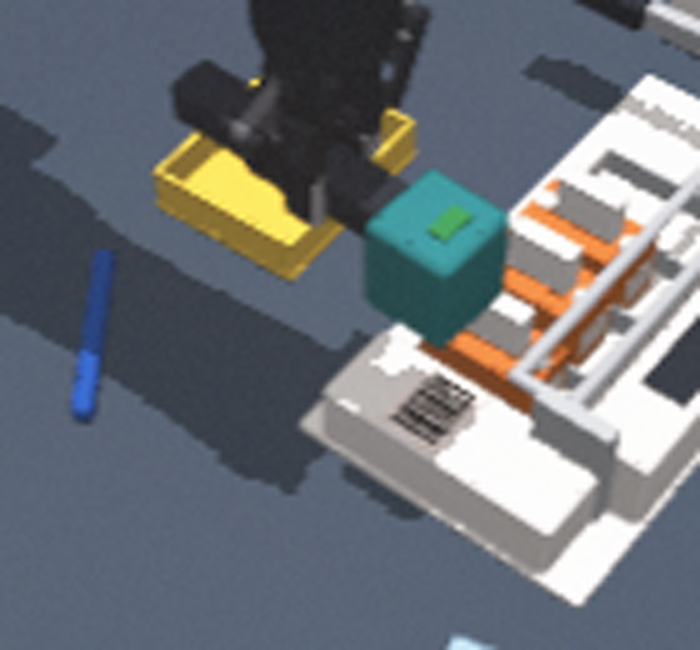

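View pics/t20.png

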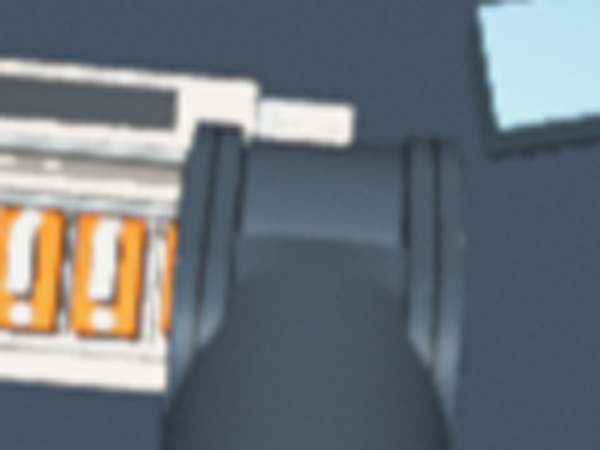

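```bash
python3 -m crank '[[0,0.006,0,0],[0,0,0,0],[0,0,0,0]]'; python3 - <<'E'
from h import *
c=snapshot("scene");print(state()["tool_pos"])
b=cv2.resize(c["color"],None,fx=4,fy=4,interpolation=cv2.INTER_CUBIC)
h=cv2.cvtColor(b,cv2.COLOR_BGR2HSV)
m=cv2.inRange(h,(78,100,110),(98,255,255)); m=cv2.morphologyEx(m,cv2.MORPH_CLOSE,np.ones((45,45)))
q=max(cv2.findContours(m,cv2.RETR_EXTERNAL,cv2.CHAIN_APPROX_NONE)[0],key=cv2.contourArea)
r=cv2.minAreaRect(q); bx=(cv2.boxPoints(r)+.5)/4-.5
P=np.array([onz(c,p,.218) for p in bx]); print(bx,P.round(4),P.mean(0))
crop(c,190,150,330,280,5,"pics/c21.png")
E
```

```text
t: 40.08
tool_pos: [0.5411, 0.0156, 0.205]
eef_rot: [-3.142, 0.0, 3.032]
force: [0.9, 0.3, -2.0]
width: 0.0295
[0.54110333 0.01556781 0.20499406]
[[264.35315 193.57898]
 [274.05145 178.44968]
 [293.188   190.71667]
 [283.4897  205.84598]] [[ 0.5875 -0.02    0.218 ]
 [ 0.5782  0.0383  0.218 ]
 [ 0.6418  0.0294  0.218 ]
 [ 0.6486 -0.0269  0.218 ]] [0.61401777 0.00521051 0.218     ]
```

View pics/c21.png

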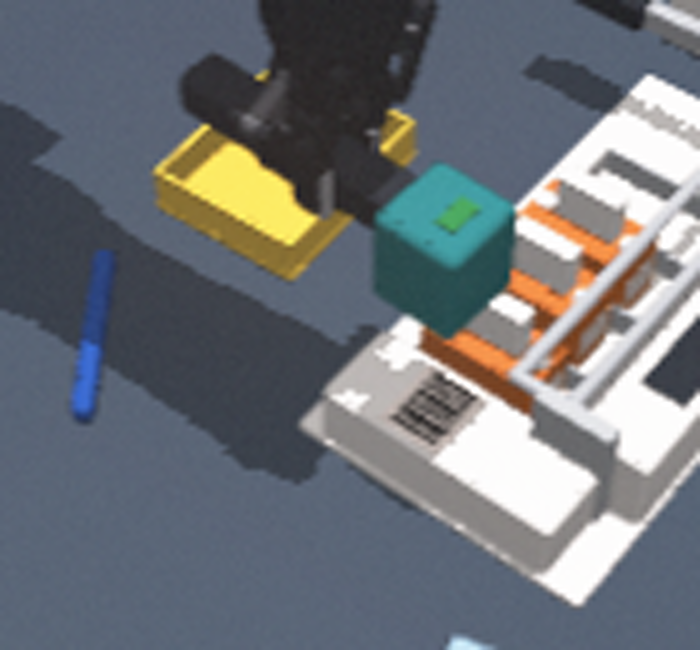

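```bash
python3 -m crank '[[0,0,0,0],[0,0,0,0],[0,0,0,0],[0,0,0,0],[0,0,0,0],[0,0,0,0],[0,0,0,0],[0,0,0,0],[0,0,0,0],[0,0,0,0],[0,0,0,0],[0,0,0,0]]';python3 -m crank '[[0,0,0,0],[0,0,0,0],[0,0,0,0],[0,0,0,0],[0,0,0,0],[0,0,0,0],[0,0,0,0],[0,0,0,0],[0,0,0,0],[0,0,0,0]]'
```

```text
t: 41.62
tool_pos: [0.5411, 0.0157, 0.205]
eef_rot: [-3.142, 0.0, 3.032]
force: [0.0, -0.1, -1.3]
width: 0.0292
t: 42.88
tool_pos: [0.5411, 0.0157, 0.205]
eef_rot: [-3.142, 0.0, 3.032]
force: [-0.6, -0.8, -1.6]
width: 0.0293
```

Back to the rest: delta (-0.0119, -0.4482).

```bash
python3 -m crank '[[0,-0.03,0,0],[-0.002,-0.05,0,0],[-0.002,-0.05,0,0],[-0.002,-0.05,0,0],[-0.002,-0.05,0,0],[-0.002,-0.05,0,0],[-0.002,-0.05,0,0],[0,-0.05,0,0],[0,-0.04,0,0],[0,-0.02,0,0],[0,-0.008,0,0],[0,0,0,0]]'
```

```text
t: 44.38
tool_pos: [0.5295, -0.4313, 0.2048]
eef_rot: [3.141, -0.0, 3.033]
force: [-0.1, 0.1, -1.9]
width: 0.0294
```

```bash
python3 -m crank '[[0,0,0,0],[0,0,-0.03,0],[0,0,-0.025,0],[0,0,-0.015,0],[0,0,0,0],[0,0,0,0]]'; python3 - <<'E'
from h import *
c=snapshot("scene")
crop(c,80,250,190,380,4.5,"pics/c22.png")
E
```

```text
t: 45.12
tool_pos: [0.5296, -0.4325, 0.1361]
eef_rot: [-3.141, 0.001, 3.032]
force: [0.3, -0.8, -1.2]
width: 0.0294
```

View pics/c22.png

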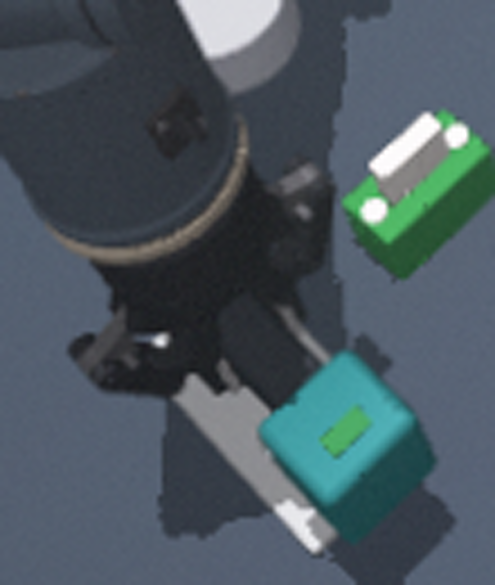

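```bash
python3 -m crank '[[0,0,-0.015,0],[0,0,-0.015,0],[0,0,-0.006,0],[0,0,0,0],[0,0,-0.003,0],[0,0,0,0],[0,0,0,0]]'
```

```text
t: 46.05
tool_pos: [0.5292, -0.4324, 0.0963]
eef_rot: [-3.141, 0.0, 3.032]
force: [-0.5, -0.6, -1.6]
width: 0.0293
```

```bash
python3 -m crank '[[0,0,-0.001,0],[0,0,0,0]]';python3 -m crank '[[0,0,0,0],[0,0,0,0],[0,0,0,0],[0,0,0,0],[0,0,0.02,0],[0,0,0.05,0],[0,0,0.06,0],[0,0,0.06,0],[-0.02,0.04,0,0],[-0.02,0.05,0,0],[0,0.05,0,0],[0,0.05,0,0]]' 0.8
python3 -m crank '[[0,0.06,0,0],[0,0.06,0,0],[0,0.03,0,0],[0,0,0,0],[0,0,0,0]]'
python3 - <<'E'
from h import *
s=snapshot("top");c=snapshot("scene")
cv2.imwrite("pics/scene23.png",c["color"]);cv2.imwrite("pics/top23.png",s["color"])
crop(c,80,250,210,380,4,"pics/c23.png")
crop(s,140,110,300,250,5,"pics/t23.png")
crop(s,370,150,425,235,7,"pics/t24.png")
E
```

```text
t: 46.3
tool_pos: [0.5292, -0.4324, 0.0953]
eef_rot: [-3.141, 0.001, 3.032]
force: [-0.7, -0.4, 1.5]
width: 0.0292
t: 47.8
tool_pos: [0.4887, -0.2408, 0.2853]
eef_rot: [3.142, 0.001, 3.032]
force: [0.9, 0.5, -0.0]
width: 0.0684
t: 48.42
tool_pos: [0.489, -0.093, 0.2851]
eef_rot: [-3.141, 0.0, 3.032]
force: [-1.1, -1.2, 0.3]
width: 0.0682
```

View pics/scene23.png

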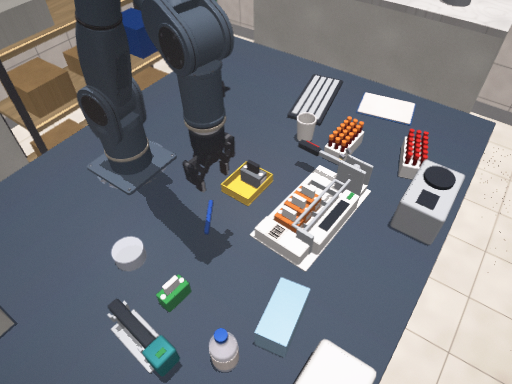

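View pics/c23.png

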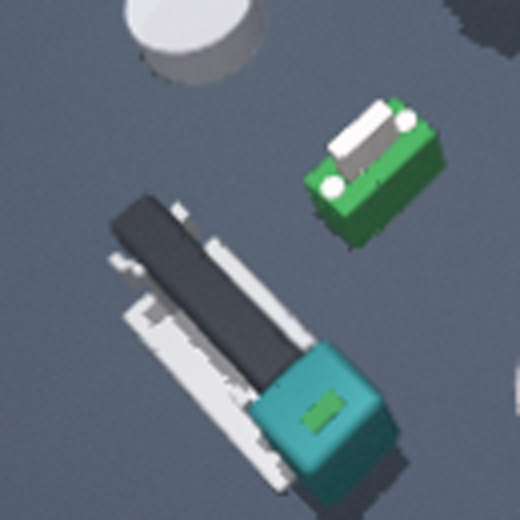

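View pics/t24.png

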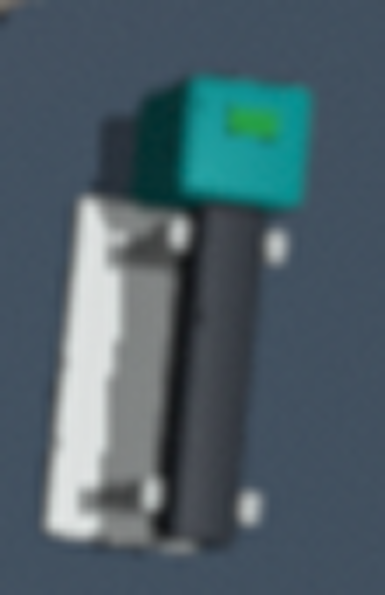

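View pics/top23.png

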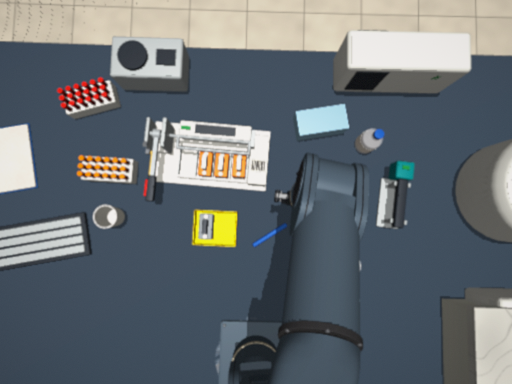

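```bash
python3 -c "
from cell import *
print(hand_in())"
```

```text
the job is handed in; nothing more can be done
None
```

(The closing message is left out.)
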